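# Index the lens carriage over a centred terminal block

### The arm

A 7-joint arm with a two-finger parallel gripper is mounted at the origin on the work surface. World frame = base frame: x ahead of the robot, y to its left, z up, the work surface at z = 0. Lengths are in m, angles in rad, forces in N, time in s.
With the tool pointing down it reaches from about 0.4 to 0.875 m from the base axis. Payload 19.3 kg.
Tool frame: the origin (TCP) lies midway between the tips of the shut fingers; the grasp point (between the pads) lies 19 mm behind it; z points along the fingers, y is the direction in which the jaws open and shut (so a half turn about z gives the same grasp; the last joint's range is limited). The gripper opens to 85 mm and grips with 20 to 120 N. Pads are 22 mm wide; open, the fingers measure 114 mm over their backs; the gripper's body (76 mm by 85 mm) begins 54 mm behind the grasp point. The pads swing forward as they close: fully open they stand 13 mm farther back than shut.
Start: joints at [1.161, 0.521, -0.036, 1.599, 0.021, 1.021, -0.113], TCP at [0.208, -0.589, 0.231] pointing down, gripper open.
Joint ranges: [-2.91, 2.91], [-0.3, 2.13], [-1.5, 1.42], [0.17, 2.43], [-1.26, 4.41], [0.16, 1.93], [-2.52, 2.52]. Speed limits (rad/s): [1.89, 1.89, 2.39, 2.39, 3.01, 3.01, 3.01].

### API

Orientations are given as [roll, pitch, yaw] about the fixed x, y, z axes, in that order (R = Rz(yaw) Ry(pitch) Rx(roll)).
In Python, from workcell import bot gives the robot as it stands.
- The arm moves only by the tool servo_tool, never from a script. Its argument "plan" is a list of rows, each a list of 5 numbers: the shift along the world's x, y, z in mm, then the turn about the world's z in rad, then the gripper's target within -1 to 1 (shut at 1, half-way at 0, fully open at -1). In form: [[tx, ty, tz, yaw, jaw], ...]. A call has exactly 10 rows; each row is the pose to reach, as a shift and turn from the pose commanded when the call began; what a row does not reach only later rows make up. A row lasts 1/12 s, in which the tool goes at most 41.7 mm and 7.16 degrees, less where a joint would pass 70% of its speed; a pose out of reach is approached as far as the arm can. A call with a gripper value outside its range is refused whole. The fingers move at their own pace and stop on an object; "squeeze" is the grip in N (left out, the last holds). Time passes only in rows, so rows that repeat a pose let the fingers close, or fill a call up. It gives the time, the measured TCP pose, the force and the opening at its end, in the units of the state.
- bot.observe(): the state, without advancing time (a new reading comes with each control period).
- bot.grab_frame(name): name is "scene" or "top" or "wrist"; returns the picture (480x640x3 uint8, blue, green, red); there is no depth.
- bot.calibration(name): a dict with "fx", "fy", "cx", "cy" (pixels), "T" (4x4, takes a point from camera to world coordinates). Camera axes: x right, y down, z forward; pixel columns grow to the right and rows downward; lengths in m; the calibration is good to about 2 mm. A picture is of the moment at which its call begins: read the wrist's pose just before it. calibration takes no time and is no camera call; for the wrist camera it gives the pose at the moment of the call.
- bot.job_done(): hands the job in, once; it reports no verdict.
The state is a dict: "clock": time; "qpos": joint angles; "qd": joint speeds; "joint_efforts": joint torques, N m; "position": TCP position; "tool_rot": TCP orientation; "force": force on the tool from outside, world axes, zero at the start; "moment": the same for the moment, N m; "grip_width": finger opening in m.
Only numpy, scipy, OpenCV 4.12 (cv2) and the standard library are available. Lean on these libraries where they do the work, as an engineer would, in place of code of your own. Each camera call takes 0.05 s, during which the arm holds its last target.

### The job

Set the rectangular terminal block upright and flat on the inspection slide's stage plate, centred between its four low stops, and let go of it. Then pull up the lock plunger's knob, slide the lens carriage one hole towards the stage and let the pin go fully home in that next hole, so that the lens stands over the block; finish while still holding the knob with the pin engaged - do not let go at the end. Leave the other parts on the bench where they are.

Things in the scene. Friction and masses are not known exactly. Their poses are not given: they have to be found in the camera images.
- jig: Inspection slide, fixed to the bench: dark steel base plate 360 x 110 x 12 mm with a level square aluminium tube and, at one end, the stage plate. Origin on the bench under the tube's axis; x runs along the tube towards the stage (about world +y, robot's left), z up. The base spans x = -205 to +155, y = -55 to +55 mm.
- stage_center (a point): Centre of the stage plate's top face (90 x 90 mm, 20 mm above the bench, at x = +100 mm, y = 0 in the jig's frame); axes as the jig's. Four steel stops 5 mm high around it leave an opening of 54 mm along the jig's x by 42 mm along its y: the block fits lengthwise with 4 mm to spare on each side.
- next_hole (a point): Centre of the mouth of the next hole, in the tube's top. The tube is 30 mm square, top at z = 64 mm, x = -200 to +47 mm in the jig's frame; it has three 12 mm holes at x = -150 (pin there at the start), -70 (this one) and +10 mm (one too far), y = 0. Axes as the jig's.
- carriage (a joint): Slide of the lens carriage along the jig's x, m: 0 with the pin in the first hole (start), 0.080 at the next hole, 0.160 at the last; about 2 mm play either way in a hole. Slides with 3 to 5 N, stays where left. It is a grey sleeve 50 x 42 x 42 mm on the tube (top at z = 70 mm) with a bushing of 16 mm diameter on it up to z = 91 mm.
- lens (a point): Centre of the carriage's lens ring (60 mm outer diameter, z 67 to 75 mm), 170 mm ahead of the knob along the jig's x and moving with the carriage: over the stage centre at 0.080, 80 mm short of it at the start. A side bar at jig y = +24 mm (z 66 to 76 mm) joins it to the sleeve. Axes as the jig's.
- plunger (a joint): Lift of the spring plunger, m: 0 pin fully home (knob on its bushing), 0.014 fully pulled up. The round-tipped 8 mm pin reaches 9 mm into a hole, so the carriage is free above about 0.010. The spring pulls down with about 3 N at 0 and 5 N at 0.014; let down between holes the pin rides on the tube and drops into a hole when it comes over it.
- knob (a point): Centre of the plunger's black knob, an upright cylinder of 24 mm diameter and 22 mm height on top of the carriage; at z = 102 mm with the pin home, and it moves with the carriage and the plunger.
- block: The sample: a white rectangular terminal block 46 (its x) x 34 (its y) x 34 mm high with six small brass screws on top, standing loose on the bench on the far side of the jig, 0.09 kg nominal. Origin at the centre of its underside, z up.
- socket: Bystander: round black lamp socket, 48 mm flange, 45 mm high, origin at its underside. To be left alone.
- rotary: Bystander: round black rotary switch, 46 mm diameter, 30 mm high, origin at its underside. To be left alone.
- contactor: Bystander: grey contactor, 45 x 60 x 72 mm high, origin at its underside, beyond the stage end. To be left alone.
- lampbox: Bystander: open cardboard lamp sleeve, 110 x 50 x 50 mm, with a lamp cap showing at its -x end, origin at its underside. To be left alone.
- screwdriver: Bystander: screwdriver lying on the bench at the robot's right. To be left alone.
Mind the look-alikes: they are no part of the job. Of the things like the block, leave any that is brown or orange; of the rest the larger one is meant.

How it is judged:
On the way, in this order (a step that is already met when the one before it is completed fails the run):
1. the block stands flat on the stage between the stops, let go (x of block in the frame of stage_center between -0.0055 and 0.0055 m and y of block in the frame of stage_center between -0.0055 and 0.0055 m and z of block in the frame of stage_center between -0.002 and 0.002 m and angle between block's own z axis and vertical below 0.06 rad and contact force between the fingers and block below 0.05 N and linear speed of block below 0.02 m/s), for 0.2 s.
2. the plunger is pulled clear while the carriage is still at the first hole (value of joint plunger above 0.0075 m and value of joint carriage below 0.02 m), for 0.05 s.
At the end, for the whole second after the job is handed in: The fingers hold the knob (over 2 N), the pin is home in the next hole (plunger within 2 mm of home, carriage within 4 mm of 80 mm), and the block, released, stands flat on the stage (within 2 mm), its centre within 5.5 mm of the stage centre along each axis (all of step 1 and value of joint carriage between 0.076 and 0.084 m and value of joint plunger below 0.002 m and contact force between the fingers and plunger above 2 N); the arm keeps its last pose, push and grip.
It fails at once if the socket is disturbed (moved more than 40 mm) (distance of socket from where it was at the start of the episode above 0.04 m).
It fails at once if the rotary is disturbed (moved more than 40 mm) (distance of rotary from where it was at the start of the episode above 0.04 m).
It fails at once if the contactor is disturbed (moved more than 40 mm) (distance of contactor from where it was at the start of the episode above 0.04 m).
It fails at once if the lampbox is disturbed (moved more than 40 mm) (distance of lampbox from where it was at the start of the episode above 0.04 m).
It fails at once if the screwdriver is disturbed (moved more than 40 mm) (distance of screwdriver from where it was at the start of the episode above 0.04 m).
It also fails if it takes over 51 s, if anything falls off the work surface, if the arm or the gripper's body presses on something with over 40 N, if the wrist force passes 120 N, or if a joint passes its speed limit or range.

## Working session

There is one attempt and no reset: what is moved stays moved. The work goes in short steps, Python scripts to look and compute and a tool call to move; the robot and the scene stay as the last step left them, time stands still between calls to the robot, and variables do not carry over. Pictures are saved under pics/ and viewed, and the job is handed in when it is done.

Besides the shell and the picture viewer there is one more tool, called after "Emit:" in YAML: its name, and indented under it one key for each argument. servo_tool: Moves the arm, as the interface text tells. Its arguments: {"type":"object","properties":{"plan":{"type":"array","items":{"type":"array","items":{"type":"number"}}},"squeeze":{"type":"number"}},"required":["plan"]}

```bash
mkdir -p pics; ls; python3 - <<'E'
from workcell import bot
import cv2
s=bot.observe(); print({k:s[k] for k in("clock","position","tool_rot","grip_width","force")})
for n in("scene","top"):
    cv2.imwrite(f"pics/{n}0.png",bot.grab_frame(n)); c=bot.calibration(n); print(n,c)
E
```

```text
pics
{'clock': 0.0, 'position': array([ 0.2081808 , -0.58897456,  0.23072858]), 'tool_rot': array([-3.14048958e+00,  1.04321435e-04,  3.39832882e-01]), 'grip_width': 0.08529577858781914, 'force': array([ 0.04581399, -0.42104467,  0.12773325])}
scene {'fx': 601.4254119412152, 'fy': 601.4254119412152, 'cx': 314.82802278584836, 'cy': 224.9676041899992, 'T': array([[-0.47112743,  0.55760373, -0.68345961,  1.41105844],
       [ 0.88201405,  0.28946805, -0.37183257,  0.38068092],
       [-0.00949551, -0.7780015 , -0.62819066,  0.90728465],
       [ 0.        ,  0.        ,  0.        ,  1.        ]])}
top {'fx': 493.1224151849131, 'fy': 493.1224151849131, 'cx': 317.1722937469385, 'cy': 236.57797206523435, 'T': array([[-0.01287024, -0.99451317,  0.10381674,  0.39055986],
       [-0.99986531,  0.01385746,  0.00879355, -0.07195984],
       [-0.01018394, -0.10368959, -0.99455757,  1.18378187],
       [ 0.        ,  0.        ,  0.        ,  1.        ]])}
```

View pics/scene0.png

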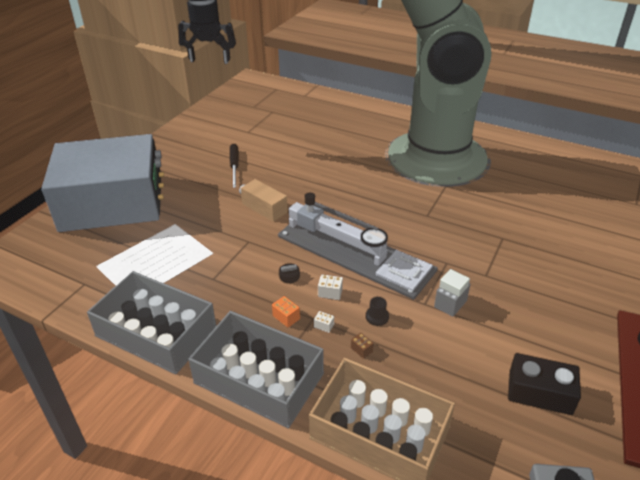

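View pics/top0.png

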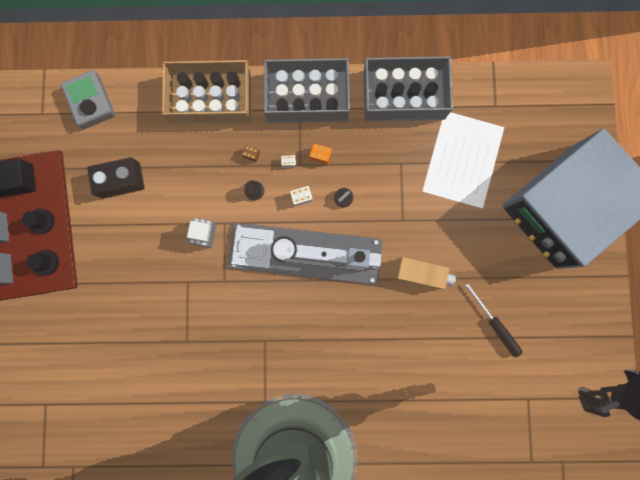

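```bash
cat > h.py <<'E'
import numpy as np, cv2
from workcell import bot
def ray(c,u,v,z):
    T=c["T"]; d=T[:3,:3]@np.array([(u-c["cx"])/c["fx"],(v-c["cy"])/c["fy"],1.0]); o=T[:3,3]
    return o+d*(z-o[2])/d[2]
def proj(c,p):
    T=c["T"]; q=T[:3,:3].T@(np.asarray(p)-T[:3,3]); return np.array([c["fx"]*q[0]/q[2]+c["cx"],c["fy"]*q[1]/q[2]+c["cy"]])
E
python3 - <<'E'
from h import *
im=cv2.imread("pics/top0.png"); c=bot.calibration("top")
a=cv2.resize(im[130:290,220:400],None,fx=4.4,fy=3.7*1.19,interpolation=cv2.INTER_CUBIC)[:600]
a=cv2.resize(im[140:290,220:400],None,fx=4,fy=4,interpolation=cv2.INTER_CUBIC); cv2.imwrite("pics/top0c.png",a)
im2=cv2.imread("pics/scene0.png")
cv2.imwrite("pics/scene0c.png",cv2.resize(im2[180:370,240:480],None,fx=3.15,fy=3.15,interpolation=cv2.INTER_CUBIC))
for n,u,v,z in(("block",301,195,.034),("small",288,160,.025),("knob",359.5,256.5,.113),("lens",284,249,.071),("stage",252,247,.02),("rotary",343,197,.03),("socket",254,189,.045),("contactor",201,231,.072)):
    print(n,ray(c,u,v,z).round(4))
E
```

```text
block [ 0.61   -0.0248  0.034 ]
small [0.6975 0.006  0.025 ]
knob [ 0.4575 -0.1539  0.113 ]
lens [0.4795 0.0134 0.071 ]
stage [0.4894 0.0932 0.02  ]
rotary [ 0.6045 -0.1242  0.03  ]
socket [0.6238 0.085  0.045 ]
contactor [0.5231 0.202  0.072 ]
```

View pics/top0c.png

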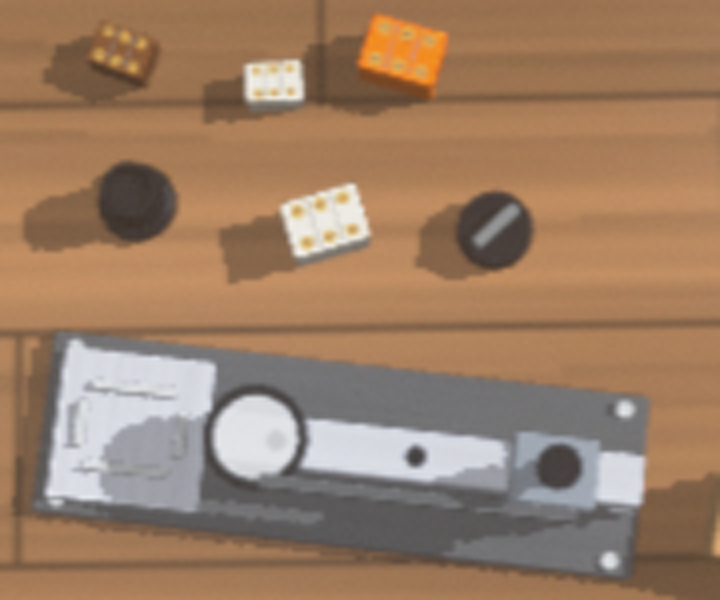

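View pics/scene0c.png

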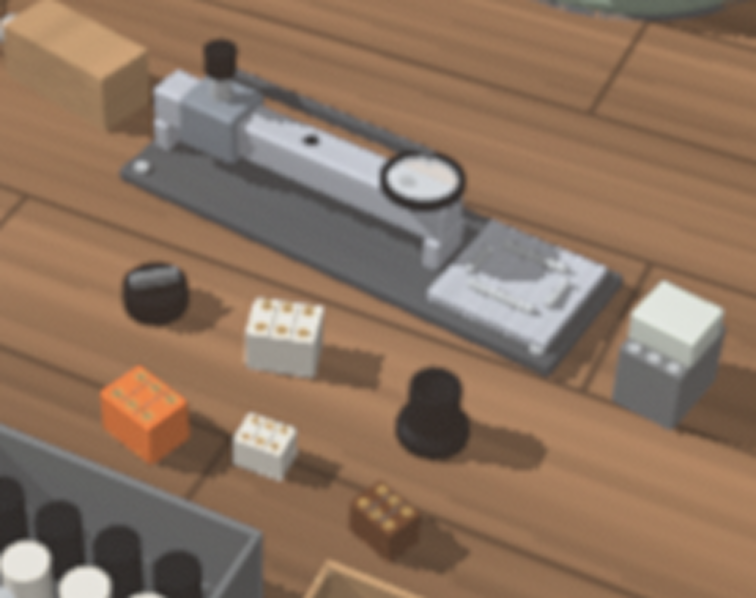

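Four look-alikes in the top view: white large (301,196), white small (288,160), orange (320,154), brown (251,154). The target is the larger white one at (301,196), which the enlarged crops confirm. I'll move above it and look with the wrist camera.

Emit:
servo_tool:
  plan:
    - [21, 30, 3, 0.08, -1]
    - [42, 60, 6, 0.16, -1]
    - [63, 90, 9, 0.24, -1]
    - [84, 120, 12, 0.32, -1]
    - [105, 150, 15, 0.4, -1]
    - [126, 180, 18, 0.48, -1]
    - [147, 210, 21, 0.56, -1]
    - [168, 240, 24, 0.64, -1]
    - [189, 270, 27, 0.72, -1]
    - [210, 300, 30, 0.8, -1]
  squeeze: 40

```text
clock: 0.93
position: [0.4188, -0.2876, 0.2614]
tool_rot: [-3.141, 0.0, 1.144]
force: [1.1, -1.2, -0.4]
grip_width: 0.0852
```

Emit:
servo_tool:
  plan:
    - [19, 29, 0, 0.075, -1]
    - [38, 58, 0, 0.15, -1]
    - [57, 87, 0, 0.225, -1]
    - [76, 116, 0, 0.3, -1]
    - [95, 145, 0, 0.375, -1]
    - [114, 174, 0, 0.45, -1]
    - [133, 203, 0, 0.525, -1]
    - [152, 232, 0, 0.6, -1]
    - [171, 253, 0, 0.67, -1]
    - [180, 264, 0, 0.67, -1]

```text
clock: 1.77
position: [0.5996, -0.0219, 0.2609]
tool_rot: [3.141, -0.001, 1.817]
force: [-0.3, -0.3, 0.3]
grip_width: 0.0853
```

```bash
python3 - <<'E'
from h import *
s=bot.observe(); print({k:s[k] for k in("clock","position","tool_rot","qpos","force")})
c=bot.calibration("wrist"); im=bot.grab_frame("wrist"); cv2.imwrite("pics/w1.png",im); print(c)
np.save("w1c.npy",c,allow_pickle=True)
E
```

```text
{'clock': 1.7667, 'position': array([ 0.59963802, -0.02186551,  0.26090031]), 'tool_rot': array([ 3.14132547e+00, -1.49138074e-03,  1.81704703e+00]), 'qpos': array([ 0.31596295,  0.49798585, -0.54722492,  1.61451123,  0.27971876,
        1.1082547 , -0.05670947]), 'force': array([-0.29880206, -0.27858407,  0.33225494])}
{'fx': 344.24435925601813, 'fy': 344.24435925601813, 'cx': 319.40758655322, 'cy': 240.318418672501, 'T': array([[ 9.69892590e-01,  2.29920573e-01,  8.02800990e-02,
         5.78725762e-01],
       [ 2.43532741e-01, -9.16233474e-01, -3.18132086e-01,
         5.97380406e-02],
       [ 4.10202392e-04,  3.28104785e-01, -9.44641245e-01,
         4.05497683e-01],
       [ 0.00000000e+00,  0.00000000e+00,  0.00000000e+00,
         1.00000000e+00]])}
```

View pics/w1.png

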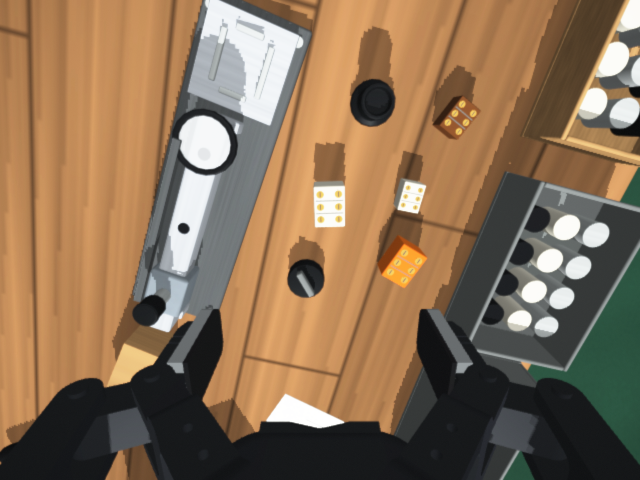

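```bash
cat > m.py <<'E'
from h import *
def block(im,c,win,z=.034):
    x0,y0,x1,y1=win; h=cv2.cvtColor(im[y0:y1,x0:x1],cv2.COLOR_BGR2HSV)
    m=((h[...,2]>195)&(h[...,1]<60)).astype(np.uint8); m=cv2.morphologyEx(m,cv2.MORPH_CLOSE,np.ones((5,5)))
    k=max(cv2.findContours(m,0,cv2.CHAIN_APPROX_NONE)[0],key=cv2.contourArea)
    P=np.array([ray(c,u+x0,v+y0,z)[:2] for u,v in k[:,0]])*1000
    (r,s,a)=cv2.minAreaRect(P.astype(np.float32)); print("block",np.round(r,1),np.round(s,1),round(a,1), k[:,0].min(0)+[x0,y0],k[:,0].max(0)+[x0,y0])
    return r
E
python3 - <<'E'
from m import *
w=cv2.imread("pics/w1.png"); cw=np.load("w1c.npy",allow_pickle=True).item()
block(w,cw,(305,175,355,240)); block(cv2.imread("pics/top0.png"),bot.calibration("top"),(285,180,320,212))
a=cv2.resize(w[0:160,170:320],None,fx=5,fy=5,interpolation=cv2.INTER_CUBIC)[:600]
cv2.imwrite("pics/w1jig.png",cv2.resize(w[0:145,165:330],None,fx=4,fy=4,interpolation=cv2.INTER_CUBIC))
cv2.imwrite("pics/w1blk.png",cv2.resize(w[140:310,260:450],None,fx=3,fy=3,interpolation=cv2.INTER_CUBIC))
E
```

```text
block [610.7 -24.5] [33.6 45.8] 15.4 [313 186] [344 226]
block [611.1 -24.4] [33.1 45.5] 16.1 [290 186] [311 203]
```

View pics/w1jig.png

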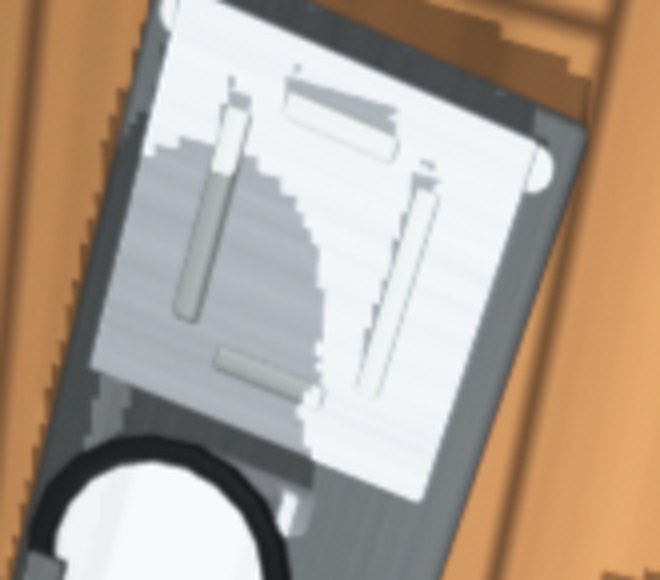

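View pics/w1blk.png

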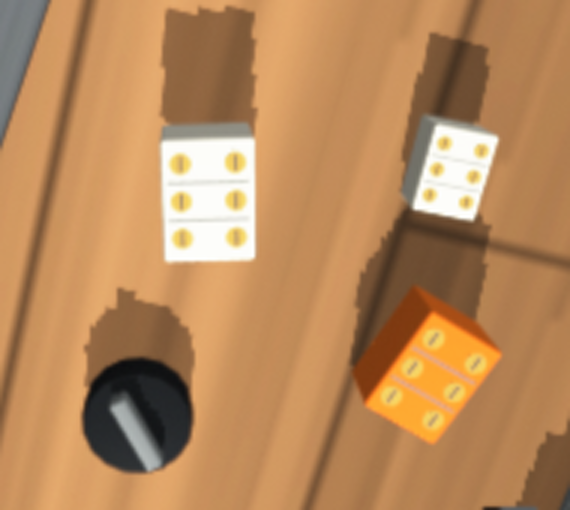

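```bash
python3 - <<'E'
from m import *
cw=np.load("w1c.npy",allow_pickle=True).item()
f=lambda u,v,z:ray(cw,165+u/4,v/4,z)[:2]*1000
print("stage from stops",f(304.5,252,.025))
L,R,T,B=f(212,212,.025),f(398,292,.025),f(340,128,.025),f(268,377,.025); print(L,R,T,B,np.linalg.norm(L-R),np.linalg.norm(T-B)); d=T-B; print("yaw",np.degrees(np.arctan2(d[1],d[0])), np.degrees(np.arctan2(*(R-L)[::-1])))
bl,br,tr=f(91,366,.02),f(420,502,.02),f(540,142,.02);print("corners",bl,br,tr,"center",(bl+tr)/2, np.linalg.norm(br-bl),np.linalg.norm(tr-br), np.degrees(np.arctan2(*(tr-br)[::-1])), np.degrees(np.arctan2(*(br-bl)[::-1])))
E
```

```text
stage from stops [490.34071701  93.36717778]
[466.76078591  96.55512026] [514.57160782  90.18499411] [494.0552121  122.04806861] [486.21493959  62.82872129] 48.23332042049692 59.736094358817134
yaw 82.45825595932506 -7.589168026192525
corners [440.34937995  54.35269786] [529.13290284  42.37210168] [541.11956233 131.86701552] center [490.73447114  93.10985669] 89.58821697904 90.29407294339512 82.37138899708899 -7.685165083563896
```

Emit:
servo_tool:
  plan:
    - [4, -1, -20, 0.012, -1]
    - [8, -2, -45, 0.024, -1]
    - [11, -3, -75, 0.024, -1]
    - [11, -3, -105, 0.024, -1]
    - [11, -3, -135, 0.024, -1]
    - [11, -3, -160, 0.024, -1]
    - [11, -3, -180, 0.024, -1]
    - [11, -3, -195, 0.024, -1]
    - [11, -3, -200, 0.024, -1]
    - [11, -3, -200, 0.024, -1]

```text
clock: 2.65
position: [0.6084, -0.0288, 0.0602]
tool_rot: [-3.139, -0.0, 1.832]
force: [-0.7, -0.8, 0.2]
grip_width: 0.0848
```

```bash
python3 - <<'E'
from m import *
s=bot.observe(); print(s["position"],s["tool_rot"],s["qd"].round(3))
c=bot.calibration("wrist"); im=bot.grab_frame("wrist"); cv2.imwrite("pics/w2.png",im)
s=bot.observe(); print(s["position"],s["tool_rot"],s["clock"])
np.save("w2c.npy",c,allow_pickle=True)
E
```

```text
[ 0.60840603 -0.02879539  0.06019079] [-3.13934751e+00 -3.83839236e-04  1.83240975e+00] [ 0.005 -0.034 -0.016 -0.019 -0.011  0.024  0.012]
[ 0.60909549 -0.02863715  0.06135725] [-3.14096234e+00  8.50145493e-06  1.83271564e+00] 2.7
```

View pics/w2.png

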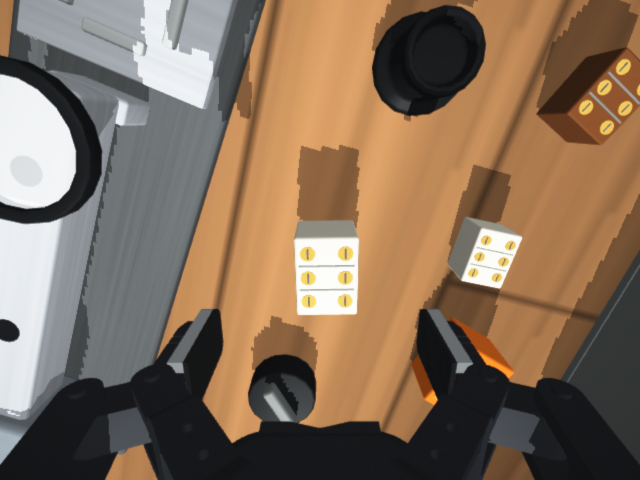

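```bash
python3 - <<'E'
from m import *
w=cv2.imread("pics/w2.png"); c=np.load("w2c.npy",allow_pickle=True).item()
block(w,c,(280,233,380,325))
print(bot.observe()["position"])
print(proj(c,bot.observe()["position"]))
E
```

```text
block [610.7 -24.5] [34. 46.] 15.9 [294 237] [358 314]
[ 0.60909549 -0.02863715  0.06135725]
[321.69277597 308.95344374]
```

Emit:
servo_tool:
  plan:
    - [1.5, 3.5, -8, 0.014, -1]
    - [1.5, 3.5, -18, 0.014, -1]
    - [1.5, 3.5, -30, 0.014, -1]
    - [1.5, 3.5, -40, 0.014, -1]
    - [1.5, 3.5, -47, 0.014, -1]
    - [1.5, 3.5, -51, 0.014, -1]
    - [1.5, 3.5, -51, 0.014, -1]
    - [1.5, 3.5, -51, 0.014, 1]
    - [1.5, 3.5, -51, 0.014, 1]
    - [1.5, 3.5, -51, 0.014, 1]

```text
clock: 3.53
position: [0.6111, -0.0248, 0.0108]
tool_rot: [3.141, 0.0, 1.848]
force: [1.9, -0.7, 0.8]
grip_width: 0.0516
```

Emit:
servo_tool:
  plan:
    - [0, 0, 0, 0, 1]
    - [0, 0, 0, 0, 1]
    - [0, 0, 0, 0, 1]
    - [0, 0, 0, 0, 1]
    - [0, 0, 0, 0, 1]
    - [0, 0, 0, 0, 1]
    - [0, 0, 0, 0, 1]
    - [0, 0, 0, 0, 1]
    - [0, 0, 0, 0, 1]
    - [0, 0, 0, 0, 1]

```text
clock: 4.37
position: [0.6111, -0.0248, 0.0109]
tool_rot: [3.141, 0.0, 1.848]
force: [-0.9, -0.9, 7.1]
grip_width: 0.0332
```

Emit:
servo_tool:
  plan:
    - [0, 0, 8, 0, 1]
    - [0, 0, 25, 0, 1]
    - [0, 0, 50, 0, 1]
    - [0, 0, 75, 0, 1]
    - [0, 0, 95, 0, 1]
    - [-15, 15, 110, -0.05, 1]
    - [-35, 34, 115, -0.12, 1]
    - [-55, 54, 115, -0.2, 1]
    - [-75, 73, 115, -0.28, 1]
    - [-92, 90, 115, -0.34, 1]

```text
clock: 5.2
position: [0.5174, 0.0662, 0.126]
tool_rot: [3.141, -0.0, 1.504]
force: [0.3, 0.3, 0.0]
grip_width: 0.0333
```

Emit:
servo_tool:
  plan:
    - [-14, 14, 0, -0.04, 1]
    - [-22, 21, 0, -0.06, 1]
    - [-28, 28, 0, -0.07, 1]
    - [-28, 28, 0, -0.07, 1]
    - [-28, 28, 0, -0.07, 1]
    - [-28, 28, -10, -0.07, 1]
    - [-28, 28, -25, -0.07, 1]
    - [-28, 28, -40, -0.07, 1]
    - [-28, 28, -50, -0.07, 1]
    - [-28, 28, -50, -0.07, 1]

```text
clock: 6.03
position: [0.49, 0.0925, 0.0731]
tool_rot: [-3.139, 0.001, 1.437]
force: [-1.9, -0.0, -0.5]
grip_width: 0.0331
```

```bash
python3 - <<'E'
from m import *
s=bot.observe(); print(s["position"],s["tool_rot"],s["clock"],s["force"],s["grip_width"])
c=bot.calibration("wrist"); im=bot.grab_frame("wrist"); cv2.imwrite("pics/w3.png",im); np.save("w3c.npy",c,allow_pickle=True)
E
```

```text
[0.48997125 0.09254275 0.07311884] [-3.13867671e+00  9.77654945e-04  1.43734984e+00] 6.0333 [-1.93507014 -0.02012291 -0.47008216] 0.03308189413311257
```

View pics/w3.png

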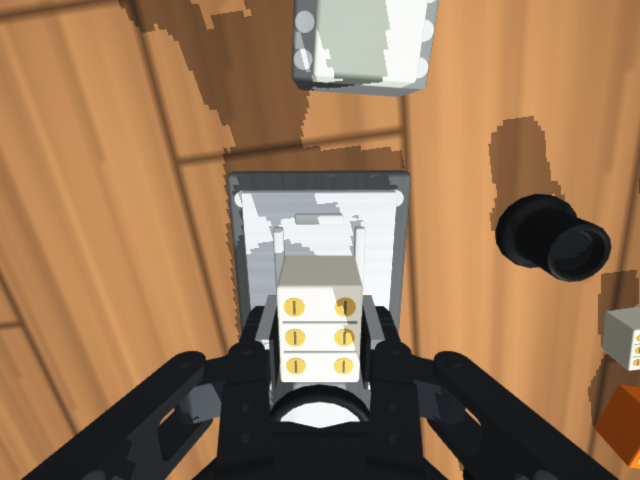

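```bash
python3 - <<'E'
from m import *
w=cv2.imread("pics/w3.png"); c=np.load("w3c.npy",allow_pickle=True).item()
cv2.imwrite("pics/w3c.png",cv2.resize(w[170:390,220:420],None,fx=2.7,fy=2.7,interpolation=cv2.INTER_CUBIC))
for z in(.0955,.0975): block(w,c,(270,287,370,390),z)
E
```

```text
block [491.   91.7] [45.8 36.7] 82.3 [277 287] [369 381]
block [491.2  93.1] [45.1 36.1] 82.3 [277 287] [369 381]
```

View pics/w3c.png

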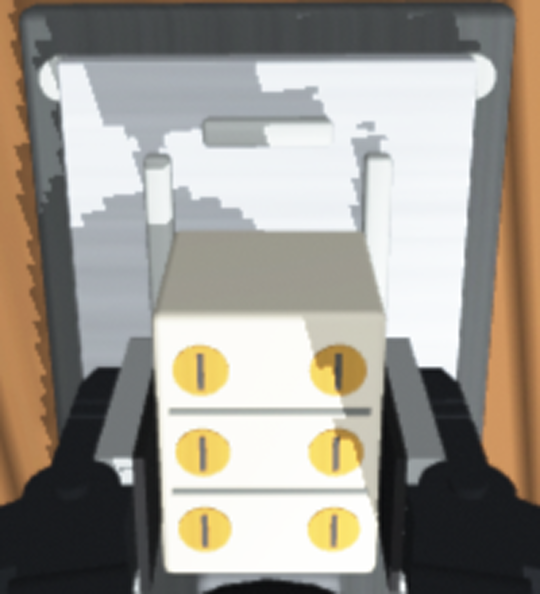

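```bash
python3 - <<'E'
from m import *
c=np.load("w3c.npy",allow_pickle=True).item()
f=lambda u,v,z:ray(c,220+u/2.7,170+v/2.7,z)[:2]*1000
a=np.radians(82.4);ex=np.array([np.cos(a),np.sin(a)])
print("stage via top stop",f(267,124,.025)-30*ex, "plate far corners mid->", (f(60,57,.02)+f(477,55,.02))/2-45*ex, "stops mid",f(267.5,158,.025))
print("block", np.mean([f(155,312,.0965),f(385,312,.0965),f(165,572,.0965),f(377,572,.0965)],0))
E
```

```text
stage via top stop [489.66720646  94.6251543 ] plate far corners mid-> [489.78383994  93.30263344] stops mid [492.72307859 116.79456996]
block [490.13452547  92.66250589]
```

Emit:
servo_tool:
  plan:
    - [0, 0.5, -4, 0, 1]
    - [0, 0.5, -10, 0, 1]
    - [0, 0.5, -17, 0, 1]
    - [0, 0.5, -24, 0, 1]
    - [0, 0.5, -30, 0, 1]
    - [0, 0.5, -35, 0, 1]
    - [0, 0.5, -39, 0, 1]
    - [0, 0.5, -41, 0, 1]
    - [0, 0.5, -42, 0, 1]
    - [0, 0.5, -42, 0, 1]

```text
clock: 6.92
position: [0.4908, 0.0938, 0.0332]
tool_rot: [-3.141, 0.0, 1.438]
force: [0.1, 0.2, -0.4]
grip_width: 0.0331
```

Emit:
servo_tool:
  plan:
    - [0, 0, -0.6, 0, 1]
    - [0, 0, -1.2, 0, 1]
    - [0, 0, -1.8, 0, 1]
    - [0, 0, -2.4, 0, 1]
    - [0, 0, -2.4, 0, 1]
    - [0, 0, -2.4, 0, 1]
    - [0, 0, -2.4, 0, 1]
    - [0, 0, -2.4, 0, 1]
    - [0, 0, -2.4, 0, 1]
    - [0, 0, -2.4, 0, 1]

```text
clock: 7.75
position: [0.4908, 0.0937, 0.0309]
tool_rot: [-3.142, 0.0, 1.438]
force: [-0.3, -0.5, -0.4]
grip_width: 0.0334
```

Emit:
servo_tool:
  plan:
    - [0, 0, -0.3, 0, 1]
    - [0, 0, -0.6, 0, 1]
    - [0, 0, -0.8, 0, 1]
    - [0, 0, -0.8, 0, 0.2]
    - [0, 0, -0.8, 0, -0.2]
    - [0, 0, -0.8, 0, -0.3]
    - [0, 0, -0.8, 0, -0.4]
    - [0, 0, -0.8, 0, -0.6]
    - [0, 0, -0.8, 0, -0.8]
    - [0, 0, -0.8, 0, -1]

```text
clock: 8.58
position: [0.4908, 0.0938, 0.03]
tool_rot: [-3.141, -0.0, 1.438]
force: [0.3, 0.7, -0.8]
grip_width: 0.0854
```

Emit:
servo_tool:
  plan:
    - [0, 0, 0, 0, -1]
    - [0, 0, 0, 0, -1]
    - [0, 0, 5, 0, -1]
    - [0, 0, 15, 0, -1]
    - [0, 0, 35, 0, -1]
    - [0, 0, 65, 0, -1]
    - [0, 0, 100, 0, -1]
    - [0, 0, 125, 0, -1]
    - [0, 0, 140, 0, -1]
    - [0, 0, 140, 0, -1]

```text
clock: 9.42
position: [0.4921, 0.094, 0.1741]
tool_rot: [3.137, -0.002, 1.437]
force: [0.4, 0.5, 0.1]
grip_width: 0.0853
```

```bash
python3 - <<'E'
from m import *
s=bot.observe(); print(s["position"],s["tool_rot"],s["clock"],s["force"],s["grip_width"])
c=bot.calibration("wrist"); im=bot.grab_frame("wrist"); cv2.imwrite("pics/w4.png",im); np.save("w4c.npy",c,allow_pickle=True)
E
```

```text
[0.49214815 0.09404986 0.17410411] [ 3.13653755e+00 -1.55476722e-03  1.43746959e+00] 9.4167 [0.38949001 0.47025793 0.14623925] 0.08526776528133485
```

View pics/w4.png

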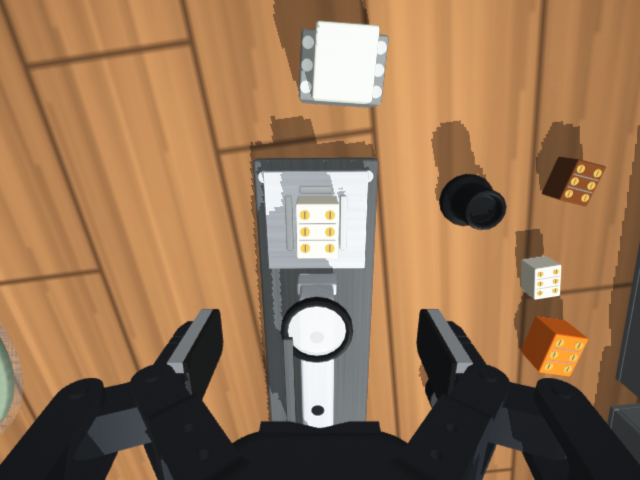

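```bash
python3 - <<'E'
from m import *
w=cv2.imread("pics/w4.png")
cv2.imwrite("pics/w4c.png",cv2.resize(w[155:275,245:390],None,fx=5,fy=5,interpolation=cv2.INTER_CUBIC))
E
```

```text
(no output)
```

View pics/w4c.png

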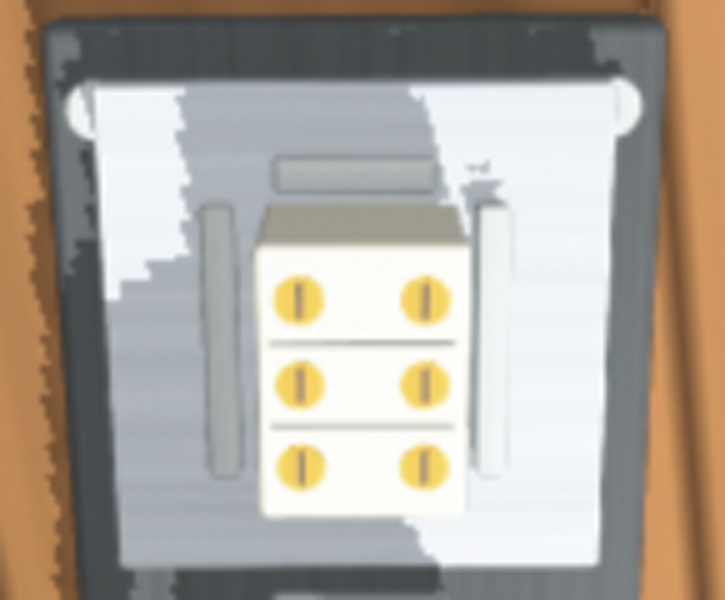

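```bash
python3 - <<'E'
from m import *
c=np.load("w4c.npy",allow_pickle=True).item()
f=lambda u,v,z:ray(c,245+u/5,155+v/5,z)[:2]*1000
a=np.radians(82.4);ex=np.array([np.cos(a),np.sin(a)]);ey=np.array([-ex[1],ex[0]])
P=[f(258,244,.054),f(466,244,.054),f(263,516,.054),f(468,516,.054)]
b=np.mean(P,0); print(np.linalg.norm(P[0]-P[1]),np.linalg.norm(P[0]-P[2]))
st=(f(95,85,.02)+f(617,82,.02)+f(120,566,.02)+f(598,566,.02))/4
stops=(f(220,340,.025)+f(492,340,.025))/2
print("block",b,"stage",st,"stopsmid",stops)
for s in(st,stops): print("rel x,y",(b-s)@ex,(b-s)@ey)
# base of back face: bottom edge hidden; knob
print(proj(c,[.4575,-.154,.113]))
E
```

```text
32.6538064489097 46.01324649180277
block [491.30471899  93.70289069] stage [490.0199624   91.98337752] stopsmid [489.83265551  92.77049545]
rel x,y 1.8743254378291219 -1.046054089224243
rel x,y 1.118894453514143 -1.3358169644459583
[317.72043924 521.83145308]
```

Emit:
servo_tool:
  plan:
    - [-3, -20, 0, 0, -1]
    - [-7, -50, 0, 0, -1]
    - [-11, -85, 0, 0, -1]
    - [-16, -120, 0, 0, -1]
    - [-21, -155, 0, 0, -1]
    - [-25, -190, 0, 0, -1]
    - [-29, -220, 0, 0, -1]
    - [-32, -240, 0, 0, -1]
    - [-33, -248, 0, 0, -1]
    - [-33, -248, 0, 0, -1]

```text
clock: 10.3
position: [0.457, -0.1558, 0.1697]
tool_rot: [-3.141, 0.0, 1.435]
force: [-0.2, 0.2, -0.4]
grip_width: 0.0856
```

Emit:
servo_tool:
  plan:
    - [0, 0, 0, 0, -1]
    - [0, 0, 0, 0, -1]
    - [0, 0, -4, 0, -1]
    - [0, 0, -10, 0, -1]
    - [0, 0, -18, 0, -1]
    - [0, 0, -26, 0, -1]
    - [0, 0, -33, 0, -1]
    - [0, 0, -37, 0, -1]
    - [0, 0, -38, 0, -1]
    - [0, 0, -38, 0, -1]

```text
clock: 11.13
position: [0.4576, -0.1542, 0.1317]
tool_rot: [-3.141, -0.0, 1.438]
force: [0.1, 0.3, 0.2]
grip_width: 0.0855
```

```bash
python3 - <<'E'
from m import *
s=bot.observe(); print(s["position"],s["tool_rot"],s["clock"],s["force"],s["grip_width"])
c=bot.calibration("wrist"); im=bot.grab_frame("wrist"); cv2.imwrite("pics/w5.png",im); np.save("w5c.npy",c,allow_pickle=True)
E
```

```text
[ 0.45764438 -0.15415787  0.13170607] [-3.14089191e+00 -1.64016406e-04  1.43784968e+00] 11.1333 [0.08681236 0.33727076 0.15624994] 0.08553709668625249
```

View pics/w5.png

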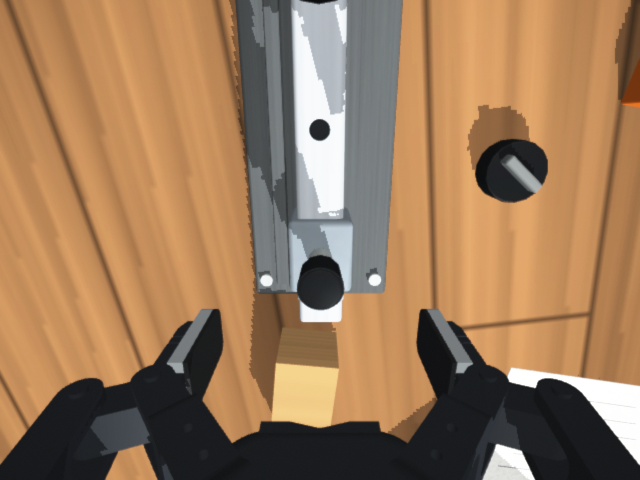

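```bash
python3 - <<'E'
from m import *
w=cv2.imread("pics/w5.png"); c=np.load("w5c.npy",allow_pickle=True).item()
g=cv2.cvtColor(w,cv2.COLOR_BGR2GRAY)[225:325,280:360]; m=(g<45).astype(np.uint8)
k=max(cv2.findContours(m,0,cv2.CHAIN_APPROX_NONE)[0],key=cv2.contourArea); print(k[:,0].min(0)+[280,225],k[:,0].max(0)+[280,225])
b=k[:,0].max(0)+[280,225]; l=k[:,0].min(0)+[280,225]
n=ray(c,(b[0]+l[0])/2,b[1],.113); print("near edge",n*1000)
print("left/right", ray(c,l[0],287,.113)[:2]*1000,ray(c,b[0],287,.113)[:2]*1000)
print("next hole",ray(c,319.5,129.5,.064)*1000)
E
```

```text
[298 255] [342 307]
near edge [ 456.3683663  -164.69229345  113.        ]
left/right [ 446.46197071 -151.28742306] [ 469.44067919 -154.3705357 ]
next hole [468.05086104 -75.64033194  64.        ]
```

Emit:
servo_tool:
  plan:
    - [0, 0.5, -6, 0, -1]
    - [0, 0.5, -14, 0, -1]
    - [0, 0.5, -24, 0, -1]
    - [0, 0.5, -34, 0, -1]
    - [0, 0.5, -42, 0, -1]
    - [0, 0.5, -46, 0, -1]
    - [0, 0.5, -47, 0, -1]
    - [0, 0.5, -47, 0, -1]
    - [0, 0.5, -47, 0, 0]
    - [0, 0.5, -47, 0, 0.3]
  squeeze: 50

```text
clock: 12.02
position: [0.458, -0.1538, 0.0854]
tool_rot: [3.141, 0.0, 1.438]
force: [0.8, -0.3, -0.0]
grip_width: 0.0639
```

Emit:
servo_tool:
  plan:
    - [0, 0, 0, 0, 1]
    - [0, 0, 0, 0, 1]
    - [0, 0, 0, 0, 1]
    - [0, 0, 0, 0, 1]
    - [0, 0, 0, 0, 1]
    - [0, 0, 0, 0, 1]
    - [0, 0, 0, 0, 1]
    - [0, 0, 0, 0, 1]
    - [0, 0, 0, 0, 1]
    - [0, 0, 0, 0, 1]

```text
clock: 12.85
position: [0.4581, -0.1539, 0.0854]
tool_rot: [3.141, 0.0, 1.438]
force: [0.0, 0.1, 5.8]
grip_width: 0.0227
```

Emit:
servo_tool:
  plan:
    - [0, 0, 1, 0, 1]
    - [0, 0, 3, 0, 1]
    - [0, 0, 5, 0, 1]
    - [0, 0, 7, 0, 1]
    - [0, 0, 9, 0, 1]
    - [0, 0, 11, 0, 1]
    - [0, 0, 12, 0, 1]
    - [0, 0, 12.5, 0, 1]
    - [0, 0, 12.5, 0, 1]
    - [0, 0, 12.5, 0, 1]

```text
clock: 13.68
position: [0.4579, -0.1538, 0.0976]
tool_rot: [3.141, -0.0, 1.438]
force: [4.6, -2.1, -5.1]
grip_width: 0.0224
```

```bash
python3 - <<'E'
from m import *
s=bot.observe(); print(s["position"],s["force"],s["grip_width"])
im=bot.grab_frame("scene"); cv2.imwrite("pics/s6.png",cv2.resize(im[150:310,260:460],None,fx=3.7,fy=3.7,interpolation=cv2.INTER_CUBIC))
im=bot.grab_frame("wrist"); cv2.imwrite("pics/w6.png",im)
E
```

```text
[ 0.45791043 -0.15378812  0.09759723] [ 4.59193975 -2.12146814 -5.10099331] 0.022429584930848054
```

View pics/s6.png

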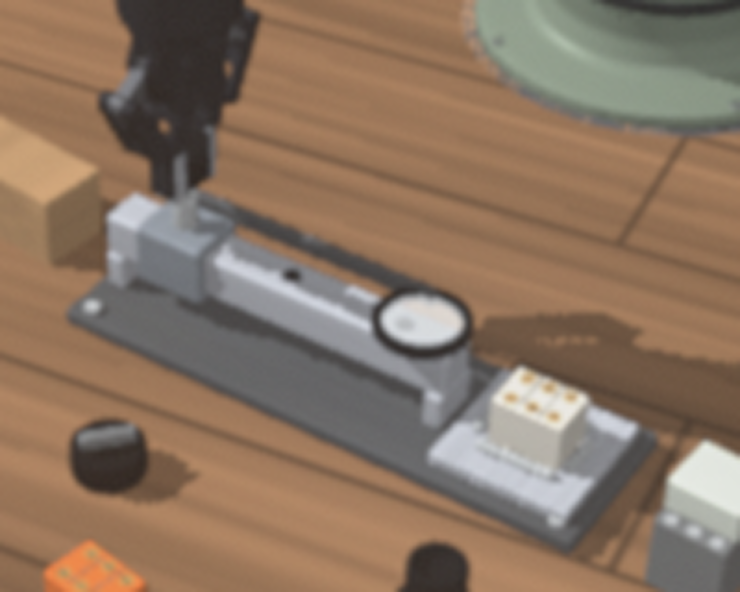

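View pics/w6.png

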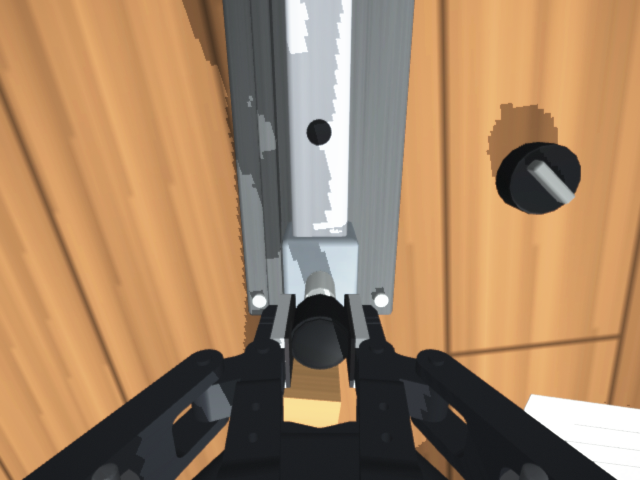

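Emit:
servo_tool:
  plan:
    - [0.4, 3, 0, 0, 1]
    - [1.3, 9.9, 0, 0, 1]
    - [2.4, 17.8, 0, 0, 1]
    - [3.5, 26.8, 0, 0, 1]
    - [4.8, 35.7, 0, 0, 1]
    - [6, 44.6, 0, 0, 1]
    - [7.1, 53.5, 0, 0, 1]
    - [8.2, 61.5, 0, 0, 1]
    - [9, 67.4, 0, 0, 1]
    - [9.3, 69.4, 0, 0, 1]

```text
clock: 14.62
position: [0.4669, -0.0836, 0.0975]
tool_rot: [-3.141, -0.0, 1.439]
force: [2.3, -2.5, -5.3]
grip_width: 0.0219
```

Emit:
servo_tool:
  plan:
    - [0.3, 2, 0, 0, 1]
    - [0.5, 4, 0, 0, 1]
    - [0.8, 6, 0, 0, 1]
    - [1.1, 8, 0, 0, 1]
    - [1.3, 9.5, 0, 0, 1]
    - [1.3, 9.9, 0, 0, 1]
    - [1.3, 9.9, 0, 0, 1]
    - [1.3, 9.9, 0, 0, 1]
    - [1.3, 9.9, 0, 0, 1]
    - [1.3, 9.9, 0, 0, 1]

```text
clock: 15.45
position: [0.4682, -0.0743, 0.0975]
tool_rot: [-3.141, -0.0, 1.438]
force: [-0.4, -0.6, -5.0]
grip_width: 0.0226
```

```bash
python3 - <<'E'
from m import *
s=bot.observe(); print(s["clock"],s["position"],s["force"],s["grip_width"])
c=bot.calibration("wrist"); np.save("w7c.npy",c,allow_pickle=True); im=bot.grab_frame("wrist"); cv2.imwrite("pics/w7.png",im)
im=bot.grab_frame("scene"); cv2.imwrite("pics/s7.png",cv2.resize(im[150:310,260:460],None,fx=3.7,fy=3.7,interpolation=cv2.INTER_CUBIC))
E
```

```text
15.45 [ 0.46821714 -0.07434534  0.09754114] [-0.4320304  -0.58036577 -4.96758379] 0.022577082413708968
```

View pics/s7.png

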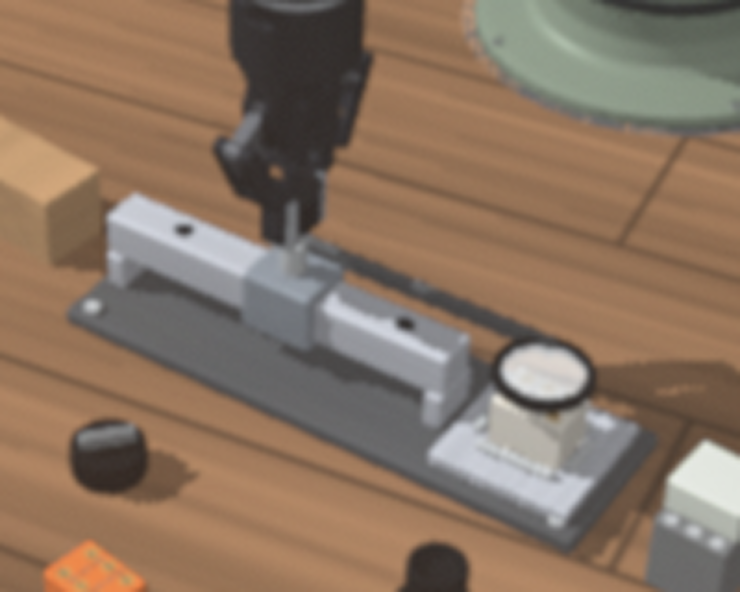

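View pics/w7.png

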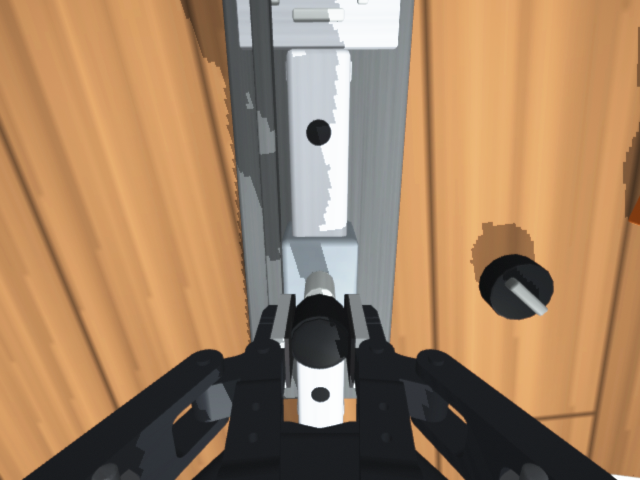

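Emit:
servo_tool:
  plan:
    - [0, 0, -1.5, 0, 1]
    - [0, 0, -3, 0, 1]
    - [0, 0, -4.5, 0, 1]
    - [0, 0, -6, 0, 1]
    - [0, 0, -7.5, 0, 1]
    - [0, 0, -9, 0, 1]
    - [0, 0, -10.5, 0, 1]
    - [0, 0, -11.5, 0, 1]
    - [0, 0, -12.3, 0, 1]
    - [0, 0, -12.5, 0, 1]

```text
clock: 16.38
position: [0.4684, -0.0744, 0.0854]
tool_rot: [3.142, 0.0, 1.438]
force: [-4.7, 1.2, 10.3]
grip_width: 0.0226
```

Emit:
servo_tool:
  plan:
    - [0, 0, 0, 0, 1]
    - [0, 0, 0, 0, 1]
    - [0, 0, 0, 0, 1]
    - [0, 0, 0, 0, 1]
    - [0, 0, 0, 0, 1]
    - [0, 0, 0, 0, 1]
    - [0, 0, 0, 0, 1]
    - [0, 0, 0, 0, 1]
    - [0, 0, 0, 0, 1]
    - [0, 0, 0, 0, 1]

```text
clock: 17.22
position: [0.4684, -0.0744, 0.0854]
tool_rot: [3.141, 0.0, 1.438]
force: [-4.0, 1.9, 6.4]
grip_width: 0.0227
```

```bash
python3 - <<'E'
from m import *
a=bot.grab_frame("scene"); w=bot.grab_frame("wrist")
cv2.imwrite("pics/s8.png",cv2.resize(a[170:290,290:430],None,fx=5,fy=5,interpolation=cv2.INTER_CUBIC))
cv2.imwrite("pics/w8.png",cv2.resize(w[200:400,220:420],None,fx=2.9,fy=2.9,interpolation=cv2.INTER_CUBIC))
E
```

```text
(no output)
```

View pics/s8.png

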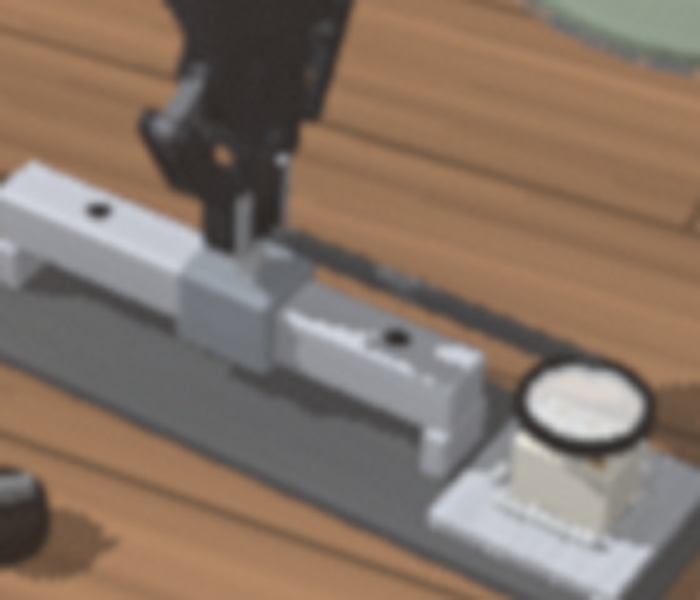

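View pics/w8.png

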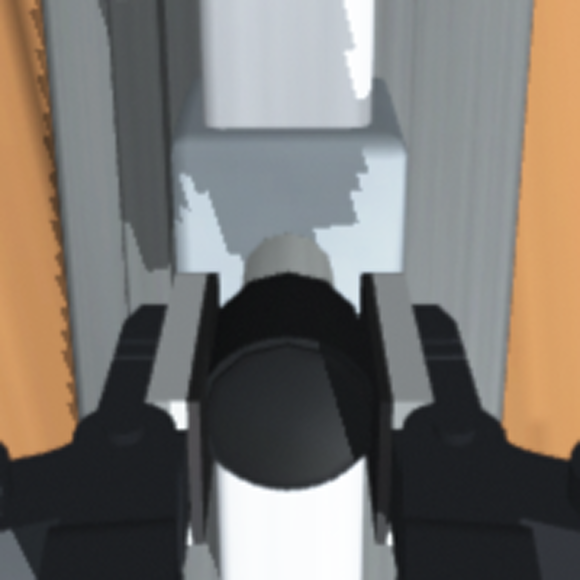

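```bash
python3 - <<'E'
from workcell import bot
s=bot.observe(); print(s["clock"],s["position"],s["force"],s["grip_width"]); bot.job_done()
E
```

```text
17.3167 [ 0.4684055  -0.07444667  0.08540541] [-5.16420826  2.75958082  6.39418042] 0.022504173776349824
the job is handed in; nothing more can be done
```

I placed the larger white block on the stage and released it. Then I pulled the plunger about 12 mm at the first hole, slid the carriage 80 mm to the next hole and let the pin down. I handed in at 17.3 s, still gripping the knob.

**Block:** After release, the wrist view put its centre about 1–2 mm (jig x) and −1 mm (jig y) from the stage centre. It stood flat between the stops. The stage centre itself differed by about 1 mm between measurements. The last scene picture shows the block still there, under the lens ring.

**Pin:** I could not read the plunger or carriage directly, so this is inferred:
- The tool came back to 85.4 mm, the same height as when it gripped the knob.
- The upward force was 6.4 N, against 5.8 N at the grip, and the knob had not slipped in the fingers.
- Before I lowered the pin, the hole ahead appeared at the same wrist-image pixel as at the start, so the carriage had moved one hole spacing.

At the end there was a small side load of about 5–6 N on the wrist, and the finger opening was 22.5 mm. I did not wiggle the carriage to test that the pin was locked. None of the other parts was touched, and no check failed.

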